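# Clamp the toothbrush stand to the glass shelf

### The arm

A 6-joint arm with a two-finger parallel gripper is mounted at the origin on the work surface. World frame = base frame: x ahead of the robot, y to its left, z up, the work surface at z = 0. Lengths are in mm, angles in degrees, forces in N, time in s.
With the tool pointing down it reaches from about 300 to 850 mm from the base axis. Payload 4.2 kg.
Tool frame: the origin (TCP) lies midway between the tips of the shut fingers; the grasp point (between the pads) lies 19 mm behind it; z points along the fingers, y is the line along which they close (so a half turn about z gives the same grasp; the last joint's range is limited). The gripper opens to 91 mm and grips with 3 to 60 N. Pads are 32 mm wide; open, the fingers measure 118 mm over their backs; the gripper's body (76 mm by 178 mm) begins 60 mm behind the grasp point.
Start: joints at [64.229, 18.312, 89.639, -0, 72.044, -1.146], TCP at [239.6, 522.719, 213.976] pointing down, gripper open.
Joint ranges: [-177.97, 177.97], [-48.28, 115.42], [12.27, 149.76], [-77.06, 257.06], [2.81, 150.46], [-146.56, 146.56]. Speed limits (degrees/s): [147.25, 147.25, 180, 180, 180, 180].

### API

Orientations are given as [roll, pitch, yaw] about the fixed x, y, z axes, in that order (R = Rz(yaw) Ry(pitch) Rx(roll)).
In Python, from workcell import env gives the robot as it stands.
- The arm moves only by the tool jog_arm, never from a script. Its argument "steps" is one flat list of numbers, 5 for each row, row after row: the closure, from 0 (fully open) to 1 (shut), then the shift along the tool's x, y, z in cm, then the turn about the tool's z in degrees. A call has 1 to 20 rows; each row is the pose to reach, as a shift and turn from the pose commanded when the call began, along the tool's axes at that moment; what a row does not reach only later rows make up. A row lasts 1/10 s, in which the tool goes at most 50 mm and 8.59 degrees, less where a joint would pass 70% of its speed; a pose out of reach is approached as far as the arm can. A call with a gripper value outside its range is refused whole. The fingers move at their own pace and stop on an object; "force" is the grip in N (left out, the last holds). Time passes only in rows, so rows that repeat a pose let the fingers close. It gives the time, the measured TCP pose, the force and the opening at its end, in the units of the state.
- env.state(): the state, without advancing time (a new reading comes with each control period).
- env.grab_frame(name): name is "side" or "top"; returns the picture (480x640x3 uint8, red, green, blue); there is no depth.
- env.camera_params(name): a dict with "fx", "fy", "cx", "cy" (pixels), "R" (3x3) and "t" (3): a world point X has camera coordinates R X + t. Camera axes: x right, y down, z forward; pixel columns grow to the right and rows downward; lengths in mm; the calibration is good to about 2 mm. A picture is of the moment at which its call begins. camera_params takes no time and is no camera call.
- env.job_done(): hands the job in, once; it reports no verdict.
The state is a dict: "time_s": time; "qpos": joint angles; "qvel": joint speeds; "effort": joint torques, N m; "ee_pos": TCP position; "ee_rot": TCP orientation; "force": force on the tool from outside, world axes, zero at the start; "torque": the same for the moment, N m; "gripper_width": finger opening in mm.
Only numpy, scipy, OpenCV 4.12 (cv2) and the standard library are available. Lean on these libraries where they do the work, as an engineer would, in place of code of your own. Each camera call takes 0.05 s, during which the arm holds its last target. There are 200 camera calls.

### The job

Slide the toothbrush stand along the glass shelf so that its flat tongue goes under the bridge clamp, squarely and fully home against the clamp's back stop, and let go of it. Then turn the clamp's knob clockwise until you feel its foot touch the tongue, and from there add one eighth of a turn (45 degrees) more, no less and certainly not much more; let go. Leave the other toiletries where they are.

Things in the scene. Friction and masses are not known exactly. Their poses are not given: they have to be found in the camera images.
- stand: loose toothbrush stand, about 0.25 kg: a flat steel plate 6 mm thick, 30 mm wide and 136 mm long lying on the glass shelf, with a white open plastic box 34 mm (x) by 38 mm (y) on it, top 54 mm above the shelf. Origin on the plate's underside under the middle of the box; x points along the plate to the tongue's tip, 116 mm away; z up. Grip the box from above across y
- stand_mid (a point): middle of the stand's white box, half-way up, 27 mm above the shelf; same axes as the stand
- tongue_tip (a point): middle of the tongue's end face, 116 mm along x from the stand's origin and 3 mm above the shelf
- shelf: low clear glass shelf 400 x 860 mm, fixed; origin on the counter under its middle, its top is 45 mm above the counter
- clamp: aluminium bridge clamp fixed on the shelf; it carries knob and foot. Origin on the shelf's top under the knob's axis; x is the way the tongue is pushed in, z up. Two posts 38 mm apart, 24 mm long (x), stand either side of the tongue's path; the crossbar on them ends 52 mm above the shelf. When home, the stand's origin is at x = -92 mm, y = 0 of the clamp, same axes
- stop (a point): middle of the face of the back stop (20 mm high), 24 mm along x from the clamp's origin, 3 mm above the shelf. Before it, under the crossbar, a round rubber foot 22 mm across comes straight down on the tongue as the knob is turned; at the start it hangs 1.5 to 7 mm clear of the tongue's top, unknown beforehand
- knob_grip (a point): centre of the black grip bar of the knob, on the vertical turning axis, 78 mm above the shelf; the bar is 44 mm long (this point's x), 13 mm wide (y), 26 mm high, from 65 to 91 mm above the shelf. Grip it from above across y; it keeps its height as it turns
- knob (a joint): clockwise turn of the knob seen from above, rad, 0 at the start; the foot comes down 16 mm a turn and touches at 0.6 to 2.8 rad. Turning takes about 0.17 N m; the sprung foot is preloaded: at touch the torque steps up by 0.08 N m, then rises 0.06 N m per rad. The foot presses with 32 N just after touch, 50 N an eighth of a turn on. The knob stays where left
- cup: bystander: teal ceramic toothbrush cup, 72 mm across and 95 mm tall, origin under its middle
- pills: bystander: closed grey plastic pill organizer, 45 x 150 x 24 mm, origin under its middle
- brush: bystander: bamboo brush lying bristles up, 180 mm long, 36 mm wide, 22 mm high; origin 85 mm from its handle's end

How it is judged:
By the outcome, as a careful person would: the job done as asked, in the order asked, and still so for the second after the job is handed in, with the robot touching nothing.
It also fails if it takes over 72 s, if anything falls off the work surface, if the arm or the gripper's body presses on something with over 40 N, if the wrist force passes 120 N, or if a joint passes its speed limit or range.

## Working session

There is one attempt and no reset: what is moved stays moved. The work goes in short steps, Python scripts to look and compute and a tool call to move; the robot and the scene stay as the last step left them, time stands still between calls to the robot, and variables do not carry over. Pictures are saved under pics/ and viewed, on a budget of 10 in all, crops included, one or two more only if the job needs it, and the job is handed in when it is done.

Besides the shell and the picture viewer there is one more tool, called after "Call:" as name(argument=value, ...) on one line, values as JSON. jog_arm: Moves the arm, as the interface text tells. Its arguments: {"type":"object","properties":{"steps":{"type":"array","items":{"type":"number"}},"force":{"type":"number"}},"required":["steps"]}

```bash
mkdir -p pics
cat > h.py <<'E'
import numpy as np, cv2
from workcell import env
def snap(cam,name,crop=None,s=1):
    f=env.grab_frame(cam)[:,:,::-1]
    if crop: x0,y0,x1,y1=crop; f=f[y0:y1,x0:x1]
    cv2.imwrite('pics/'+name,cv2.resize(f,None,fx=s,fy=s,interpolation=cv2.INTER_CUBIC))
def ray(cam,uv,z):
    p=env.camera_params(cam);R=np.array(p['R']);t=np.array(p['t'])
    c=-R.T@t; d=R.T@np.array([(uv[0]-p['cx'])/p['fx'],(uv[1]-p['cy'])/p['fy'],1])
    return c+d*(z-c[2])/d[2]
def proj(cam,X):
    p=env.camera_params(cam);q=np.array(p['R'])@np.array(X)+np.array(p['t'])
    return np.array([p['fx']*q[0]/q[2]+p['cx'],p['fy']*q[1]/q[2]+p['cy']])
E
python3 - <<'E'
from h import *
snap('top','t0.png');snap('side','s0.png')
for c in('top','side'):
    p=env.camera_params(c);print(c,p['fx'],-np.array(p['R']).T@p['t'],np.array(p['R']).round(2).tolist())
print(env.state())
E
```

```text
top 518.2992274621773 [552.24449598 -22.06924957 900.14993587] [[0.02, -1.0, 0.0], [-1.0, -0.02, -0.04], [0.04, -0.0, -1.0]]
side 488.212342894319 [535.74760709 592.98649105 766.53696177] [[-0.99, -0.14, 0.01], [-0.1, 0.73, -0.68], [0.09, -0.67, -0.74]]
{'time_s': 0.1, 'qpos': array([ 6.42301146e+01,  1.83479138e+01,  8.96976292e+01, -8.66490602e-04,
        7.20441937e+01, -1.14462931e+00]), 'qvel': array([ 0.16961089, -0.17112604, -0.2180022 ,  0.01344922, -0.02099981,
        0.03696005]), 'effort': array([ 6.25645280e-04, -4.13333058e+01, -2.32509398e+01,  7.27679813e-02,
        4.22381738e-02, -6.68373082e-05]), 'ee_pos': array([239.39319508, 522.31397458, 213.21710759]), 'ee_rot': array([-1.79910265e+02, -9.68893830e-04,  1.55375011e+02]), 'force': array([ 0.24549988,  0.06181731, -0.78002534]), 'torque': array([ 0.025066  , -0.01891438,  0.03187501]), 'gripper_width': 91.54650575898172}
```

View pics/t0.png

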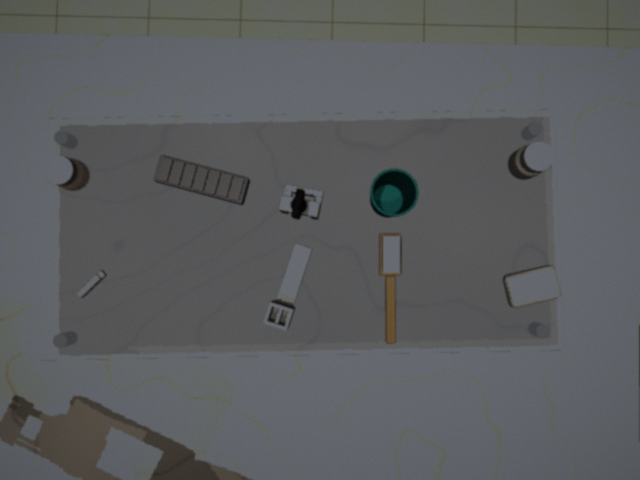

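View pics/s0.png

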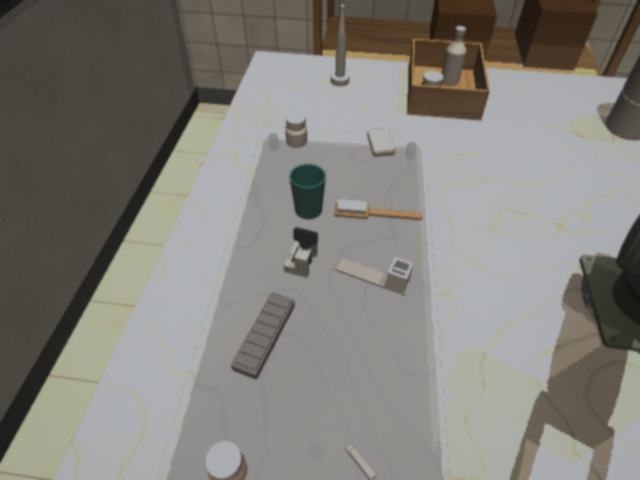

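The top view shows the stand's box at about (279,316), the tongue tip at (301,247) and the clamp at (301,202), with the knob bar near vertical in the image. I'll take an enlarged crop next.

Run:
```python
from h import *
snap('top','t1.png',(250,175,350,335),5)
im=cv2.imread('pics/t1.png'); a=im[:375]; b=im[300:]
snap('top','x.png')
f=cv2.imread('pics/x.png')
a=cv2.resize(f[180:255,265:340],(390,390),interpolation=cv2.INTER_CUBIC);b=cv2.resize(f[240:340,250:325],(450,600),interpolation=cv2.INTER_CUBIC)[:,:]
o=np.zeros((600,800,3),np.uint8);o[:600,:400]=b[:,:400];o[:390,405:795]=a
o=cv2.convertScaleAbs(o,alpha=1.5)
cv2.imwrite('pics/c1.png',o)
```

```text
(no output)
```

View pics/c1.png

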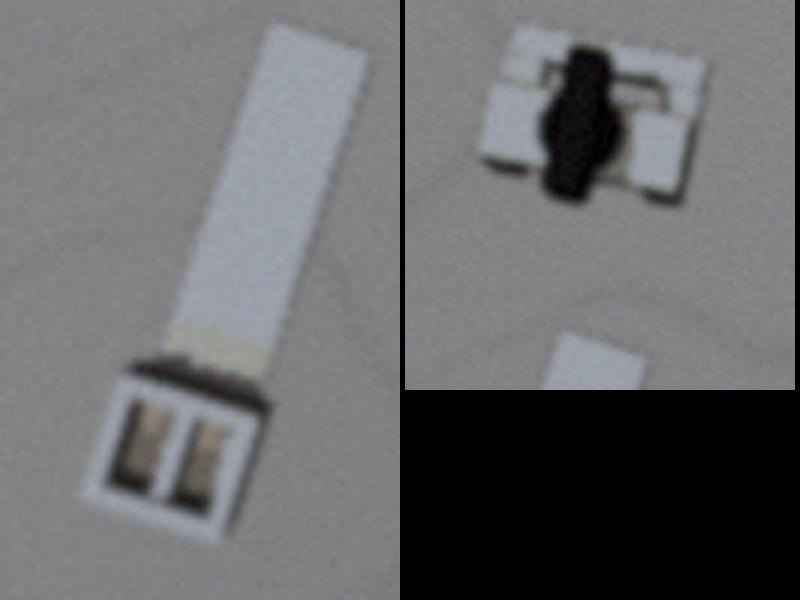

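Run:
```python
from h import *
L=lambda u,v:(250+u/6-.4,240+v/6-.4); Rr=lambda u,v:(265+(u-405)/5.2-.4,180+v/5.2-.4)
def show(n,pts,z):
    P=np.array([ray('top',p,z)[:2] for p in pts]);print(n,P.round(1).tolist(),'mean',P.mean(0).round(1));return P
ang=lambda d:np.degrees(np.arctan2(d[1],d[0])).round(2)
B=show('box',[L(130,370),L(268,408),L(222,542),L(82,495)],99)
print([np.linalg.norm(B[i]-B[i-1]).round(1) for i in range(4)],ang(B[0]-B[3]),ang(B[1]-B[2]),ang(B[0]-B[1])-90)
T=show('tip',[L(275,22),L(368,55)],51); print(np.linalg.norm(T[0]-T[1]))
Te=show('tongue rear',[L(178,320),L(275,345)],51);print(ang(T[0]-Te[0]),ang(T[1]-Te[1]))
c=T.mean(0)-B.mean(0);print(np.linalg.norm(c),ang(c))
K=show('knob',[Rr(588,46),Rr(568,201)],136);print(np.linalg.norm(K[0]-K[1]),ang(K[0]-K[1]))
C=show('crossbar front',[Rr(483,153),Rr(685,196)],97);print(np.linalg.norm(C[0]-C[1]),ang(C[0]-C[1])-90)
S=show('stop back',[Rr(518,25),Rr(707,62)],65);print(np.linalg.norm(S[0]-S[1]),ang(S[0]-S[1])-90)
for zz in(97,65):
  D=show('left/right side',[Rr(483,153),Rr(503,82),Rr(685,196),Rr(700,112)],zz);print(ang(D[1]-D[0]),ang(D[3]-D[2]))
```

```text
box [[492.5, 65.5], [483.7, 29.8], [449.3, 40.7], [460.4, 76.8]] mean [471.5  53.2]
[np.float64(34.1), np.float64(36.7), np.float64(36.1), np.float64(37.8)] -19.47 -17.51 -13.969999999999999
tip [[584.5, 33.9], [576.1, 8.2]] mean [580.3  21. ]
26.9737239668911
tongue rear [[502.8, 58.1], [496.6, 31.5]] mean [499.7  44.8]
-16.5 -16.33
113.50047323491508 -16.47
knob [[662.7, 24.0], [618.3, 28.5]] mean [640.5  26.2]
44.663518359000854 -5.81
crossbar front [[635.4, 56.9], [624.0, -3.8]] mean [629.7  26.5]
61.77371275239871 -10.680000000000007
stop back [[679.0, 50.2], [668.9, -8.9]] mean [674.   20.6]
60.0291241406385 -9.760000000000005
left/right side [[635.4, 56.9], [656.9, 51.5], [624.0, -3.8], [649.3, -7.7]] mean [641.4  24.2]
-14.08 -8.68
left/right side [[638.8, 60.0], [661.1, 54.4], [626.9, -3.1], [653.2, -7.1]] mean [645.  26.]
-14.08 -8.68
```

```bash
cat >> h.py <<'E'
def rel(x,y,z,yaw,ref=None):
    """shift (cm, tool axes) and turn to reach target TCP from the commanded (ref=[x,y,z,yaw]) or measured pose"""
    s=env.state()
    if ref is None: ref=[*s['ee_pos'],s['ee_rot'][2]]
    a=np.radians(ref[3]);d=np.array([x,y,z])-ref[:3];c,q=np.cos(a),np.sin(a)
    print('shift',np.round([(d[0]*c+d[1]*q)/10,(d[0]*q-d[1]*c)/10,-d[2]/10],2),'turn',round(-((yaw-ref[3]+180)%360-180),2))
E
python3 -c "
from h import *
rel(470.3,53.6,150,163.5,[239.6,522.719,213.976,155.375])"
```

```text
shift [-40.52 -33.03   6.4 ] turn -8.12
```

Call:
jog_arm(steps=[0,-4,-3.3,0.6,-1,0,-8,-6.6,1.3,-2,0,-12,-9.9,1.9,-3,0,-16,-13.2,2.6,-4,0,-20,-16.5,3.2,-5,0,-24,-19.8,3.9,-6,0,-28,-23.1,4.5,-7,0,-32,-26.4,5.1,-8,0,-36,-29.7,5.8,-8.1,0,-39,-32,6.2,-8.1,0,-40.5,-33,6.4,-8.1,0,-40.5,-33,6.4,-8.1,0,-40.5,-33,6.4,-8.1])

```text
time_s: 1.5
ee_pos: [470.0, 53.8, 149.7]
ee_rot: [180.0, -0.1, 163.4]
force: [-0.8, 0.4, 0.1]
gripper_width: 90.9
```

Run:
```python
from h import *
s=env.state();print(s['ee_pos'],s['ee_rot'],s['qpos'],s['force'],s['torque'])
snap('side','x.png');f=cv2.imread('pics/x.png')[200:320,300:460];snap('top','y.png');g=cv2.imread('pics/y.png')[170:350,230:360]
o=np.zeros((600,800,3),np.uint8);o[:300,:400]=cv2.resize(f,(400,300),interpolation=3);o[:540,405:795]=cv2.resize(g,(390,540),interpolation=3)
cv2.imwrite('pics/c2.png',cv2.convertScaleAbs(o,alpha=1.4))
```

```text
[469.99482423  53.8048317  149.68713237] [ 1.79989387e+02 -6.37453633e-02  1.63383981e+02] [ 5.11404718e+00  1.23462509e+01  1.08105504e+02  3.87911883e-02
  5.96035374e+01 -6.82895721e+01] [-0.8368901   0.41721892  0.07166139] [ 0.03899056 -0.01318009 -0.00539112]
```

View pics/c2.png

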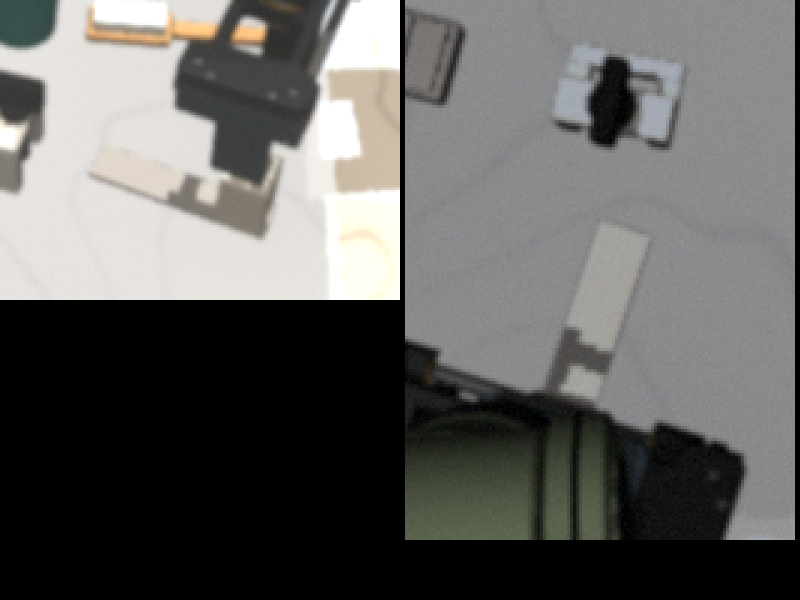

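The gripper is above the box and aligned with it. In the side view the near finger is over the box; in the top view the tongue and gripper are parallel.

Call:
jog_arm(steps=[0,0,0,3,0,0,0,0,6,0,0,0,0,8,0,0,0,0,9.3,0,0,0,0,9.3,0,0.4,0,0,9.3,0,0.6,0,0,9.3,0,1,0,0,9.3,0,1,0,0,9.3,0,1,0,0,9.3,0,1,0,0,9.3,0,1,0,0,9.3,0], force=20)

```text
time_s: 2.8
ee_pos: [470.3, 54.0, 57.0]
ee_rot: [180.0, 0.0, 163.5]
force: [0.0, 1.4, -0.1]
gripper_width: 38.3
```

Run:
```python
from h import *
s=env.state();print(s['ee_pos'],s['ee_rot'],s['force'],s['torque'],s['gripper_width'])
snap('top','y.png');g=cv2.imread('pics/y.png')[170:270,250:350]
cv2.imwrite('pics/c3.png',cv2.convertScaleAbs(cv2.resize(g,(600,600),interpolation=3),alpha=1.4))
```

```text
[470.31836316  54.02043736  57.01649243] [1.79979069e+02 5.56854120e-03 1.63457238e+02] [ 0.0096066   1.41573613 -0.05443567] [ 0.21859945  0.01432252 -0.0085319 ] 38.274904780536794
```

View pics/c3.png

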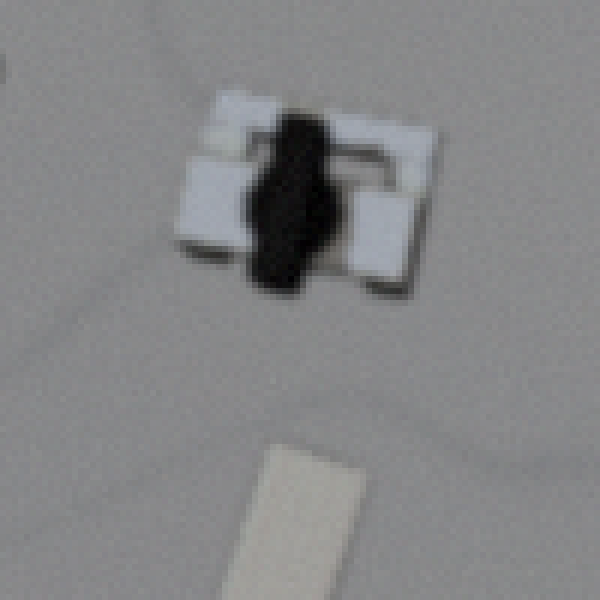

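Run:
```python
from h import *
L=lambda u,v:(250+u/6-.4,170+v/6-.4)
ang=lambda d:np.degrees(np.arctan2(d[1],d[0])).round(2)
for n,a,b,z in(('front',(180,239),(407,281),97),('frontleft',(180,239),(250,251),97),('back',(217,90),(440,128),65),('backtop97',(192,157),(416,195),97),('tip',(276,443),(368,471),51),('Lside',(180,239),(193,157),97),('Rside',(407,281),(416,195),97),('knob',(303,108),(275,297),136)):
    A=ray('top',L(*a),z)[:2];B=ray('top',L(*b),z)[:2];print(n,A.round(1),B.round(1),'mid',((A+B)/2).round(1),ang(A-B),ang(A-B)-90,np.linalg.norm(A-B).round(1))
```

```text
front [634.8  56.8] [625.3  -2.2] mid [630.   27.3] 80.86 -9.14 59.8
frontleft [634.8  56.8] [632.1  38.6] mid [633.5  47.7] 81.61 -8.39 18.4
back [678.7  51.1] [669.8  -9.3] mid [674.3  20.9] 81.66 -8.340000000000003 61.1
backtop97 [656.2  54.3] [647.7  -4. ] mid [652.   25.2] 81.7 -8.299999999999997 59.0
tip [584.2  33.6] [577.2   8.3] mid [580.7  20.9] 74.43 -15.569999999999993 26.3
Lside [634.8  56.8] [656.2  54.1] mid [645.5  55.5] 172.63 82.63 21.6
Rside [625.3  -2.2] [647.7  -4. ] mid [636.5  -3.1] 175.46 85.46000000000001 22.5
knob [664.   23.5] [617.   29.2] mid [640.5  26.4] -6.88 -96.88 47.3
```

```bash
python3 -c "
from h import *
rel(500.3,47.8,57,171.3)"
```

```text
shift [-3.05  0.26  0.  ] turn -7.84
```

Call:
jog_arm(steps=[1,-0.4,0.03,0,-1.2,1,-0.8,0.06,0,-2.4,1,-1.2,0.1,0,-3.6,1,-1.6,0.13,0,-4.8,1,-2.0,0.16,0,-6,1,-2.4,0.2,0,-7,1,-2.8,0.23,0,-7.8,1,-3.05,0.26,0,-7.8,1,-3.05,0.26,0,-7.8,1,-3.05,0.26,0,-7.8])

```text
time_s: 3.85
ee_pos: [500.6, 47.7, 57.0]
ee_rot: [180.0, 0.0, 171.3]
force: [-1.6, -0.0, 4.4]
gripper_width: 37.8
```

Run:
```python
from h import *
s=env.state();print(s['ee_pos'],s['ee_rot'],s['force'],s['torque'],s['gripper_width'])
snap('top','y.png');g=cv2.imread('pics/y.png')[170:270,250:350]
cv2.imwrite('pics/c4.png',cv2.convertScaleAbs(cv2.resize(g,(600,600),interpolation=3),alpha=1.4))
```

```text
[500.5811241   47.73311471  57.02883717] [1.79993950e+02 1.27211471e-02 1.71300797e+02] [-1.64404586 -0.04154476  4.44695741] [0.08657088 0.60954235 0.02695402] 37.79511294249371
```

View pics/c4.png

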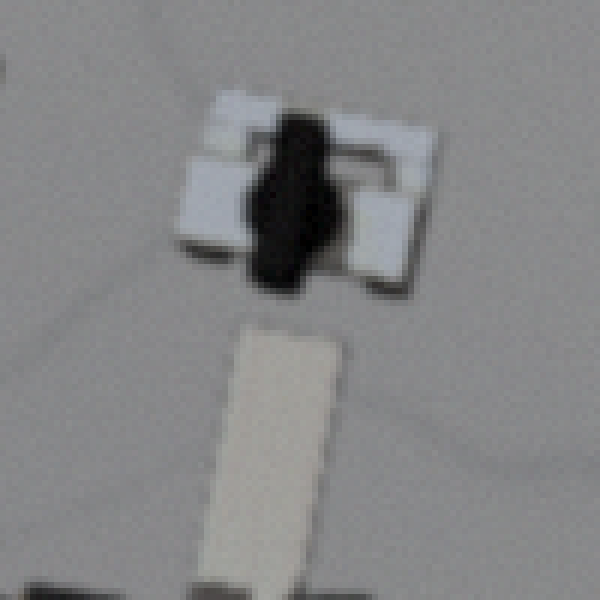

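Run:
```python
from h import *
L=lambda u,v:(250+u/6-.4,170+v/6-.4)
P=[ray('top',L(*a),51)[:2] for a in((239,326),(343,343),(200,573),(302,590))]
ang=lambda d:np.degrees(np.arctan2(d[1],d[0])).round(2)
print(np.round(P,1),ang(P[0]-P[2]),ang(P[1]-P[3]),ang(P[0]-P[1])-90)
a=np.radians(-8.7);R=np.array([[np.cos(a),np.sin(a)],[-np.sin(a),np.cos(a)]])
for p in P: print('in clamp',(R@(p-[640.7,26.3])).round(1))
for q in(.4,4): rel(549.8,40.2,57,171.3)
```

```text
[[616.   44.5]
 [612.   16. ]
 [548.3  53.3]
 [544.3  25.4]] -7.4 -7.93 -7.939999999999998
in clamp [-27.1  14.3]
in clamp [-26.8 -14.5]
in clamp [-95.4  12.8]
in clamp [-95.1 -15.4]
shift [-4.98 -0.    0.  ] turn 0.0
shift [-4.98 -0.    0.  ] turn 0.0
```

Call:
jog_arm(steps=[1,-0.3,0,0,0,1,-0.7,0,0,0,1,-1.1,0,0,0,1,-1.5,0,0,0,1,-1.9,0,0,0,1,-2.3,0,0,0,1,-2.7,0,0,0,1,-3.1,0,0,0,1,-3.5,0,0,0,1,-3.9,0,0,0,1,-4.2,0,0,0,1,-4.4,0,0,0,1,-4.4,0,0,0])

```text
time_s: 5.2
ee_pos: [543.7, 41.2, 57.0]
ee_rot: [180.0, -0.0, 171.3]
force: [-3.7, 0.3, 5.6]
gripper_width: 37.9
```

Call:
jog_arm(steps=[1,-0.1,0,0,0,1,-0.2,0,0,0,1,-0.3,0,0,0,1,-0.4,0,0,0,1,-0.4,0,0,0])

```text
time_s: 5.7
ee_pos: [547.3, 40.6, 57.0]
ee_rot: [180.0, -0.1, 171.3]
force: [-4.1, 1.1, 5.1]
gripper_width: 37.9
```

Call:
jog_arm(steps=[1,-0.05,0,0,0,1,-0.1,0,0,0,1,-0.15,0,0,0,1,-0.2,0,0,0,1,-0.2,0,0,0])

```text
time_s: 6.2
ee_pos: [549.2, 40.3, 57.0]
ee_rot: [180.0, -0.1, 171.3]
force: [-4.2, 1.2, 6.1]
gripper_width: 37.9
```

Call:
jog_arm(steps=[1,-0.05,0,0,0,1,-0.1,0,0,0,1,-0.1,0,0,0])

```text
time_s: 6.5
ee_pos: [550.1, 40.2, 57.0]
ee_rot: [180.0, -0.1, 171.3]
force: [-4.2, 1.0, 5.9]
gripper_width: 37.8
```

Call:
jog_arm(steps=[1,-0.05,0,0,0,1,-0.1,0,0,0,1,-0.1,0,0,0])

```text
time_s: 6.8
ee_pos: [550.5, 40.1, 57.0]
ee_rot: [180.0, -0.1, 171.3]
force: [-6.3, 1.6, 6.2]
gripper_width: 37.7
```

Call:
jog_arm(steps=[1,-0.05,0,0,0,1,-0.1,0,0,0,1,-0.1,0,0,0])

```text
time_s: 7.1
ee_pos: [550.5, 40.1, 57.0]
ee_rot: [-180.0, -0.3, 171.3]
force: [-9.3, 1.6, 9.1]
gripper_width: 37.6
```

```bash
python3 -c "
from h import *
s=env.state();print(s['ee_pos'],s['ee_rot'],s['force'],s['torque'])"
```

```text
[550.48380677  40.11754722  56.99109463] [-179.99440304   -0.2556751   171.29033916] [-9.30927101  1.60530774  9.06189041] [0.28088982 1.14881022 0.01748782]
```

Call:
jog_arm(steps=[1,-0.05,0,0,0,1,-0.1,0,0,0,1,-0.15,0,0,0,1,-0.15,0,0,0])

```text
time_s: 7.5
ee_pos: [550.5, 40.1, 56.9]
ee_rot: [-180.0, -0.4, 171.3]
force: [-10.5, 3.1, 11.6]
gripper_width: 37.8
```

Run:
```python
from h import *
s=env.state();print(s['ee_pos'],s['ee_rot'],s['force'],s['torque'])
f=0
snap('top','y.png');g=cv2.imread('pics/y.png')[170:270,250:350]
snap('side','x.png');f=cv2.imread('pics/x.png')[215:305,265:385]
o=np.zeros((600,800,3),np.uint8);o[:500,:500]=cv2.resize(g,(500,500),interpolation=3)
o[:225,500:800]=cv2.resize(f,(300,225),interpolation=3)
cv2.imwrite('pics/c5.png',cv2.convertScaleAbs(o,alpha=1.4))
```

```text
[550.46663467  40.10742067  56.94366838] [-179.98604096   -0.4351275   171.28240147] [-10.53365044   3.11731047  11.56203281] [0.42372824 1.64907962 0.02298758]
```

View pics/c5.png

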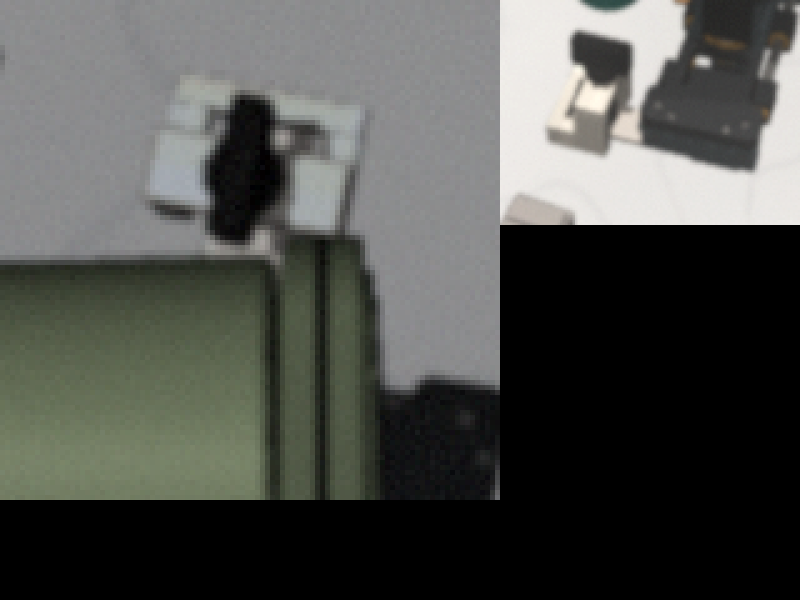

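Call:
jog_arm(steps=[1,0.1,0,0,0,1,0.1,0,0,0,0.4,0.1,0,0,0,0,0.1,0,0,0,0,0.1,0,0,0,0,0.1,0,-0.2,0,0,0.1,0,-1.5,0,0,0.1,0,-3.5,0,0,0.1,0,-6,0,0,0.1,0,-7.5,0,1,2,0,-7.5,0,1,4,0,-7.5,0,1,6,0,-7.5,0,1,6.5,0,-7.5,0,1,6.5,0,-5,0,1,6.5,0,-2,0,1,6.5,0,0,0,1,6.5,0,0,0,1,6.5,0,0,0])

```text
time_s: 9.5
ee_pos: [491.0, 49.4, 57.6]
ee_rot: [180.0, 0.1, 171.3]
force: [0.8, 0.4, -0.2]
gripper_width: 22.2
```

Run:
```python
from h import *
s=env.state();print(s['ee_pos'],s['ee_rot'],s['force'],s['torque'],s['gripper_width'])
snap('side','x.png');f=cv2.imread('pics/x.png')[215:315,265:425];snap('top','y.png');g=cv2.imread('pics/y.png')[170:330,240:340]
o=np.zeros((600,800,3),np.uint8);o[:600,:375]=cv2.resize(g,(375,600),interpolation=3)
o[:250,400:800]=cv2.resize(f,(400,250),interpolation=3)
cv2.imwrite('pics/c6.png',cv2.convertScaleAbs(o,alpha=1.4))
```

```text
[490.97622386  49.37602914  57.55801733] [1.79981986e+02 6.65460136e-02 1.71269130e+02] [ 0.80353259  0.39926497 -0.2038369 ] [-0.01005513  0.00585706  0.0202555 ] 22.20054054740582
```

View pics/c6.png

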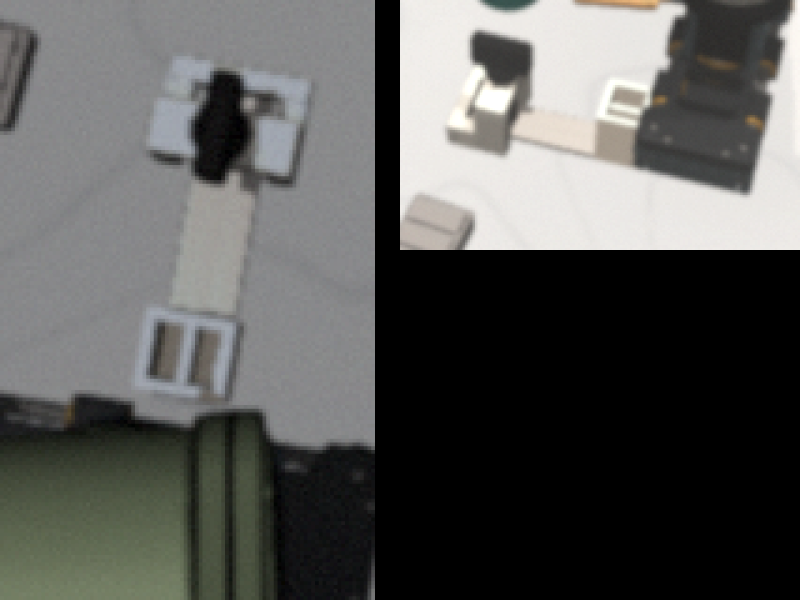

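The stand is under the clamp and looks straight. I'll give it a gentle push from behind, with the gripper not holding it, so it can square itself against the stop.

Call:
jog_arm(steps=[1,-0.6,0,0,0,1,-1.2,0,0,0,1,-1.8,0,0,0,1,-2.1,0,0,0,1,-2.3,0,0,0,1,-2.4,0,0,0,1,-2.5,0,0,0,1,-2.5,0,0,0])

```text
time_s: 10.4
ee_pos: [514.5, 45.6, 56.9]
ee_rot: [180.0, -0.0, 171.3]
force: [0.3, 0.4, -0.7]
gripper_width: 0.6
```

Call:
jog_arm(steps=[1,-0.05,0,0,0,1,-0.1,0,0,0,1,-0.1,0,0,0])

```text
time_s: 10.7
ee_pos: [515.6, 45.5, 57.0]
ee_rot: [180.0, 0.0, 171.3]
force: [-0.3, 0.7, -0.7]
gripper_width: 0.7
```

Call:
jog_arm(steps=[1,-0.05,0,0,0,1,-0.1,0,0,0,1,-0.1,0,0,0])

```text
time_s: 11.0
ee_pos: [515.8, 45.4, 56.9]
ee_rot: [-180.0, -0.1, 171.3]
force: [-2.1, 0.8, 2.0]
gripper_width: 0.7
```

Call:
jog_arm(steps=[1,-0.05,0,0,0,1,-0.1,0,0,0,1,-0.1,0,0,0])

```text
time_s: 11.3
ee_pos: [515.8, 45.4, 56.9]
ee_rot: [-180.0, -0.2, 171.3]
force: [-5.7, 2.6, 5.3]
gripper_width: 0.8
```

Call:
jog_arm(steps=[1,-0.05,0,0,0,1,-0.1,0,0,0,1,-0.1,0,0,0,1,0.5,0,0,0,1,1.5,0,0,0,1,3,0,0,0,1,3,0,-3,0,1,3,0,-6,0,0,3,0,-9,0,0,3,0,-11,0,0,3,0,-11,0,0,3,0,-11,0,0,3,0,-11,0])

```text
time_s: 12.6
ee_pos: [486.9, 49.6, 165.5]
ee_rot: [-180.0, -0.1, 171.3]
force: [0.2, 0.1, -0.8]
gripper_width: 37.3
```

```bash
python3 -c "
from h import *
s=env.state();print(s['ee_pos'],s['ee_rot'],s['gripper_width'])
rel(640.6,26.3,160,173.6)"
```

```text
[486.87858163  49.60170758 165.53755679] [-1.79967528e+02 -1.36470150e-01  1.71275781e+02] 37.25648520075636
shift [-15.55   0.03   0.55] turn -2.32
```

Call:
jog_arm(steps=[0,-2,0,0,0,0,-5,0,0,-1,0,-8,0,0.2,-2,0,-11,0,0.4,-2.3,0,-13.5,0,0.5,-2.3,0,-15,0,0.5,-2.3,0,-15.55,0,0.5,-2.3,0,-15.55,0,0.5,-2.3,0,-15.55,0,0.5,-2.3])

```text
time_s: 13.5
ee_pos: [640.5, 26.2, 161.2]
ee_rot: [-180.0, -0.1, 173.6]
force: [-0.8, 0.9, -0.6]
gripper_width: 91.0
```

Run:
```python
from h import *
s=env.state();print(s['ee_pos'],s['ee_rot'],s['gripper_width'],s['qpos'])
snap('side','x.png');f=cv2.imread('pics/x.png')[190:310,240:440];snap('top','y.png');g=cv2.imread('pics/y.png')[220:340,230:330]
o=np.zeros((600,800,3),np.uint8);o[:480,:400]=cv2.resize(g,(400,480),interpolation=3)
o[:240,400:800]=cv2.resize(f,(400,240),interpolation=3)
cv2.imwrite('pics/c7.png',cv2.convertScaleAbs(o,alpha=1.4))
```

```text
[640.47664687  26.2402271  161.2031073 ] [-1.79994953e+02 -1.19050059e-01  1.73578151e+02] 91.04335613356896 [ 1.31235510e+00  2.62633987e+01  8.49142198e+01  1.18091361e-02
  6.89410282e+01 -8.22700561e+01]
```

View pics/c7.png

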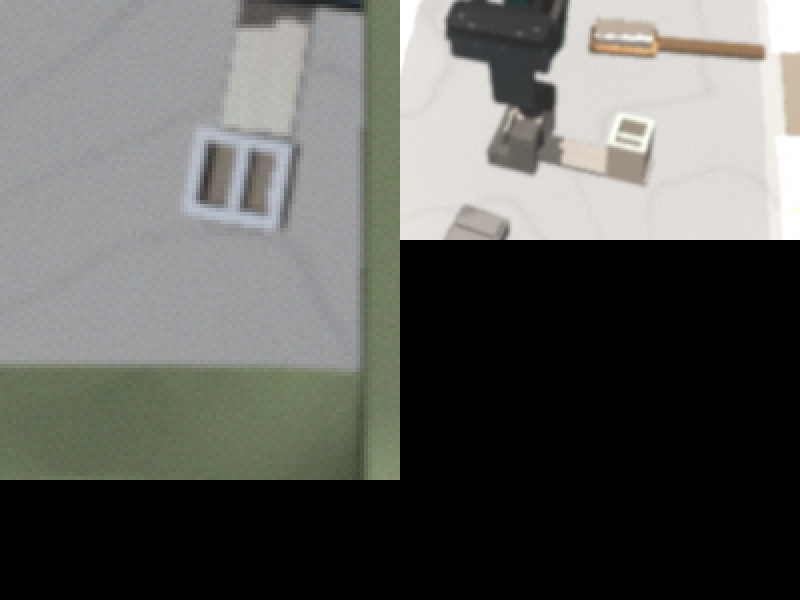

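The fingers are centred over the knob and the stand sits straight behind the clamp. Next I lower the gripper and take hold of the knob.

Call:
jog_arm(steps=[0,0,0,2,0,0,0,0,4,0,0,0,0,5.5,0,0,0,0,5.5,0,0.6,0,0,5.5,0,0.8,0,0,5.5,0,0.8,0,0,5.5,0,1,0,0,5.5,0,1,0,0,5.5,0,1,0,0,5.5,0,1,0,0,5.5,0,1,0,0,5.5,0], force=25)

```text
time_s: 14.8
ee_pos: [641.6, 26.1, 106.9]
ee_rot: [180.0, -0.0, 173.6]
force: [0.1, -0.5, -0.1]
gripper_width: 30.0
```

```bash
cat > st.py <<'E'
from h import *
s=env.state();print(s['time_s'],s['ee_pos'].round(2),s['ee_rot'].round(2),'F',s['force'].round(2),'T',s['torque'].round(3),'w',round(s['gripper_width'],1),'e6',s['effort'][5].round(3),'q6',s['qpos'][5].round(2),'v6',s['qvel'][5].round(1))
E
python3 st.py
```

```text
14.8 [641.58  26.09 106.92] [180.    -0.   173.57] F [ 0.08 -0.48 -0.12] T [-0.025  0.017  0.006] w 30.0 e6 0.0 q6 -82.28 v6 0.1
```

Call:
jog_arm(steps=[1,0.05,0,0,0,1,0.05,0,0,0,1,0.05,0,0,0,1,0.05,0,0,0,1,0.05,0,0,0])

```text
time_s: 15.3
ee_pos: [641.6, 27.1, 106.9]
ee_rot: [179.9, 0.1, 173.6]
force: [2.0, 4.9, -1.3]
gripper_width: 24.2
```

```bash
python3 st.py
```

```text
15.3 [641.59  27.13 106.94] [1.7990e+02 5.0000e-02 1.7356e+02] F [ 2.    4.92 -1.3 ] T [ 0.976 -0.393  0.018] w 24.2 e6 -0.014 q6 -82.27 v6 0.0
```

Call:
jog_arm(steps=[1,0,0,0,0,1,0,0,0,0,1,0,0,0,0])

```text
time_s: 15.6
ee_pos: [641.6, 27.1, 107.0]
ee_rot: [179.9, 0.1, 173.6]
force: [2.4, 5.9, -0.4]
gripper_width: 24.7
```

```bash
python3 st.py
python3 - <<'E'
from h import *
snap('side','x.png');f=cv2.imread('pics/x.png')[200:290,260:350]
cv2.imwrite('pics/c8.png',cv2.convertScaleAbs(cv2.resize(f,(600,600),interpolation=3),alpha=1.6))
for z in(136,110,97):print(z,proj('side',[640.6,26.3,z]))
E
```

```text
15.6 [641.58  27.11 106.97] [1.7990e+02 5.0000e-02 1.7356e+02] F [ 2.42  5.9  -0.41] T [ 0.925 -0.369 -0.021] w 24.7 e6 -0.014 q6 -82.27 v6 0.0
136 [305.5426138  230.84025708]
110 [305.83996423 240.64780442]
97 [305.98380579 245.39214924]
```

View pics/c8.png

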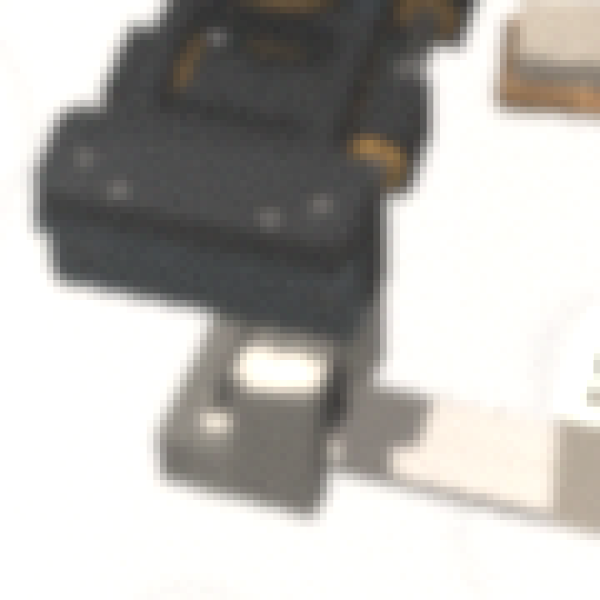

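The width stalls at 24 mm, which matches the round hub under the bar seen in the first crop, so the fingertips are too low. I'll open, rise about 8 mm and close again.

Call:
jog_arm(steps=[0.4,0,0,0,0,0.4,0,0,0,0,0.4,0,0,0,0,0.4,0,0,-0.4,0,0.4,0.05,0,-0.8,0,0.4,0.05,0,-0.8,0,1,0.05,0,-0.8,0,1,0.05,0,-0.8,0,1,0.05,0,-0.8,0,1,0.05,0,-0.8,0,1,0.05,0,-0.8,0,1,0.05,0,-0.8,0,1,0.05,0,-0.8,0,1,0.05,0,-0.8,0])

```text
time_s: 17.05
ee_pos: [640.5, 27.3, 114.8]
ee_rot: [179.9, -0.0, 173.5]
force: [-0.3, 5.8, -0.8]
gripper_width: 12.7
```

```bash
python3 st.py
```

```text
17.05 [640.53  27.29 114.82] [ 1.7989e+02 -2.0000e-02  1.7355e+02] F [-0.26  5.78 -0.83] T [ 0.994 -0.017 -0.048] w 12.7 e6 -0.172 q6 -82.25 v6 0.0
```

Call:
jog_arm(steps=[1,0,0.13,0,0,1,0,0.13,0,2,1,0,0.13,0,4,1,0,0.13,0,6,1,0,0.13,0,8,1,0,0.13,0,10,1,0,0.13,0,11,1,0,0.13,0,12])

```text
time_s: 17.85
ee_pos: [640.6, 27.5, 114.8]
ee_rot: [-180.0, -0.0, 161.6]
force: [-0.2, 2.9, -1.3]
gripper_width: 13.0
```

```bash
python3 st.py;python3 st.py
python3 - <<'E'
from h import *
L=lambda u,v:(240+u/3.75-.4,170+v/3.75-.4)
a=np.radians(-8.6);R=np.array([[np.cos(a),np.sin(a)],[-np.sin(a),np.cos(a)]])
for n,z,pts in(('cross',97,((148,155),(295,183))),('tongue',51,((171,303),(240,312))),('box',99,((147,310),(240,321),(137,388),(226,402)))):
    for p in pts: print(n,(R@(ray('top',L(*p),z)[:2]-[640.7,26.3])).round(1))
E
```

```text
17.85 [640.6   27.51 114.85] [-1.7999e+02 -1.0000e-02  1.6156e+02] F [-0.2   2.86 -1.31] T [0.566 0.028 0.155] w 13.0 e6 0.018 q6 -70.13 v6 10.1
17.85 [640.6   27.51 114.85] [-1.7999e+02 -1.0000e-02  1.6156e+02] F [-0.2   2.86 -1.31] T [0.566 0.028 0.155] w 13.0 e6 0.018 q6 -70.13 v6 10.1
cross [-12.8  29.7]
cross [-13.8 -32.3]
tongue [-71.1  13.5]
tongue [-69.8 -16.9]
box [-76.2  18.5]
box [-74. -20.]
box [-108.5   16.9]
box [-107.8  -20.2]
```

Call:
jog_arm(steps=[1,0,0,0,1,1,0,0,0,2,1,0,0,0,3,1,0,0,0,4,1,0,0,0,5,1,0,0,0,6])

```text
time_s: 18.45
ee_pos: [640.6, 27.6, 114.9]
ee_rot: [180.0, -0.0, 155.5]
force: [-0.7, 3.1, -1.9]
gripper_width: 12.7
```

```bash
python3 st.py
```

```text
18.45 [640.64  27.57 114.87] [ 1.7999e+02 -1.0000e-02  1.5549e+02] F [-0.73  3.11 -1.87] T [0.643 0.123 0.129] w 12.7 e6 0.019 q6 -64.07 v6 9.9
```

Call:
jog_arm(steps=[1,0,0,0,1,1,0,0,0,2,1,0,0,0,3,1,0,0,0,4,1,0,0,0,5,1,0,0,0,6])

```text
time_s: 19.05
ee_pos: [640.7, 27.6, 114.9]
ee_rot: [180.0, -0.0, 149.5]
force: [-0.4, 3.2, -2.1]
gripper_width: 12.5
```

```bash
python3 st.py
```

```text
19.05 [640.68  27.6  114.87] [ 1.7999e+02 -1.0000e-02  1.4949e+02] F [-0.36  3.19 -2.1 ] T [0.754 0.086 0.141] w 12.5 e6 0.02 q6 -58.06 v6 9.9
```

Call:
jog_arm(steps=[1,0,0,0,1,1,0,0,0,2,1,0,0,0,3,1,0,0,0,4,1,0,0,0,5,1,0,0,0,6,1,0,0,0,7,1,0,0,0,8])

```text
time_s: 19.85
ee_pos: [640.7, 27.7, 114.9]
ee_rot: [180.0, -0.0, 141.5]
force: [-0.3, 4.9, -3.1]
gripper_width: 13.1
```

```bash
python3 st.py
```

```text
19.85 [640.74  27.68 114.86] [ 1.7998e+02 -1.0000e-02  1.4149e+02] F [-0.3   4.9  -3.12] T [0.994 0.018 0.143] w 13.1 e6 0.021 q6 -50.07 v6 9.9
```

Call:
jog_arm(steps=[1,0,0,0,1,1,0,0,0,2,1,0,0,0,3,1,0,0,0,4,1,0,0,0,5,1,0,0,0,6])

```text
time_s: 20.45
ee_pos: [640.8, 27.7, 114.9]
ee_rot: [180.0, -0.0, 135.5]
force: [0.3, 4.6, -3.2]
gripper_width: 12.8
```

```bash
python3 st.py
```

```text
20.45 [640.78  27.72 114.88] [ 1.7998e+02 -1.0000e-02  1.3549e+02] F [ 0.29  4.64 -3.23] T [ 0.962 -0.04   0.2  ] w 12.8 e6 0.021 q6 -44.06 v6 9.8
```

Call:
jog_arm(steps=[1,0,0,0,1,1,0,0,0,2,1,0,0,0,3,1,0,0,0,4,1,0,0,0,5,1,0,0,0,6])

```text
time_s: 21.05
ee_pos: [640.9, 27.8, 114.9]
ee_rot: [180.0, -0.0, 129.5]
force: [0.1, 6.1, -4.2]
gripper_width: 12.8
```

```bash
python3 st.py
```

```text
21.05 [640.85  27.79 114.87] [ 1.7997e+02 -1.0000e-02  1.2949e+02] F [ 0.08  6.07 -4.18] T [ 1.024 -0.062  0.175] w 12.8 e6 0.02 q6 -38.06 v6 9.9
```

Call:
jog_arm(steps=[1,0,0,0,1,1,0,0,0,2,1,0,0,0,3,1,0,0,0,4,1,0,0,0,5,1,0,0,0,6])

```text
time_s: 21.65
ee_pos: [640.9, 27.8, 114.9]
ee_rot: [180.0, -0.0, 123.5]
force: [1.8, 5.6, -3.4]
gripper_width: 12.8
```

```bash
python3 st.py
```

```text
21.65 [640.91  27.83 114.85] [ 1.7996e+02 -2.0000e-02  1.2349e+02] F [ 1.76  5.56 -3.43] T [ 1.047 -0.052  0.166] w 12.8 e6 0.02 q6 -32.07 v6 9.8
```

Call:
jog_arm(steps=[1,0,0,0,1,1,0,0,0,2,1,0,0,0,3,1,0,0,0,4,1,0,0,0,5,1,0,0,0,6])

```text
time_s: 22.25
ee_pos: [641.0, 27.9, 114.9]
ee_rot: [180.0, -0.0, 117.5]
force: [0.3, 5.3, -3.9]
gripper_width: 12.8
```

```bash
python3 st.py
```

```text
22.25 [640.99  27.86 114.86] [ 1.7995e+02 -2.0000e-02  1.1750e+02] F [ 0.32  5.3  -3.86] T [ 1.027 -0.056  0.218] w 12.8 e6 0.07 q6 -26.07 v6 9.9
```

Call:
jog_arm(steps=[1,0,0,0,1,1,0,0,0,2,1,0,0,0,3])

```text
time_s: 22.55
ee_pos: [641.0, 27.9, 114.9]
ee_rot: [180.0, -0.0, 114.5]
force: [1.1, 5.4, -4.0]
gripper_width: 13.0
```

```bash
python3 st.py
```

```text
22.55 [641.03  27.87 114.89] [ 1.7995e+02 -2.0000e-02  1.1451e+02] F [ 1.13  5.42 -4.04] T [ 1.049 -0.06   0.239] w 13.0 e6 0.105 q6 -23.08 v6 9.9
```

Call:
jog_arm(steps=[1,0,0,0,1,1,0,0,0,2,1,0,0,0,3])

```text
time_s: 22.85
ee_pos: [641.1, 27.9, 114.9]
ee_rot: [179.9, -0.0, 111.5]
force: [0.5, 6.1, -4.2]
gripper_width: 13.0
```

```bash
python3 st.py
```

```text
22.85 [641.07  27.89 114.88] [ 1.7995e+02 -2.0000e-02  1.1151e+02] F [ 0.46  6.11 -4.19] T [ 1.011 -0.065  0.287] w 13.0 e6 0.108 q6 -20.08 v6 9.9
```

Call:
jog_arm(steps=[1,0,0,0,1,1,0,0,0,2,1,0,0,0,3])

```text
time_s: 23.15
ee_pos: [641.1, 27.9, 114.9]
ee_rot: [179.9, -0.0, 108.5]
force: [0.8, 6.1, -3.9]
gripper_width: 12.9
```

```bash
python3 st.py
```

```text
23.15 [641.13  27.92 114.88] [ 1.7994e+02 -2.0000e-02  1.0851e+02] F [ 0.79  6.09 -3.88] T [ 0.994 -0.116  0.256] w 12.9 e6 0.111 q6 -17.08 v6 9.9
```

The j6 effort is very clean. It stays at 0.020 up to q6 = -32, then steps to 0.105–0.111 with a slope of 0.06 N m/rad. Extrapolating back puts touch at q6 ≈ -27 (knob about 55°). I'm aiming for q6 ≈ +20, which is 37° more from here.

Call:
jog_arm(steps=[1,0,0,0,2,1,0,0,0,4,1,0,0,0,6,1,0,0,0,8,1,0,0,0,10,1,0,0,0,12,1,0,0,0,14,1,0,0,0,16,1,0,0,0,18,1,0,0,0,20,1,0,0,0,22,1,0,0,0,24,1,0,0,0,26,1,0,0,0,28,1,0,0,0,30,1,0,0,0,32,1,0,0,0,33,1,0,0,0,34,1,0,0,0,35,1,0,0,0,36])

```text
time_s: 25.15
ee_pos: [641.6, 27.9, 114.9]
ee_rot: [179.9, -0.1, 72.5]
force: [2.7, 5.8, -4.7]
gripper_width: 12.6
```

```bash
python3 st.py
```

```text
25.15 [641.55  27.87 114.88] [ 1.7991e+02 -6.0000e-02  7.2510e+01] F [ 2.74  5.8  -4.7 ] T [ 0.988 -0.213  0.259] w 12.6 e6 0.144 q6 18.92 v6 9.9
```

Call:
jog_arm(steps=[1,0,0,0,1,1,0,0,0,1,1,0,0,0,1])

```text
time_s: 25.45
ee_pos: [641.5, 27.9, 114.9]
ee_rot: [179.9, -0.1, 71.6]
force: [1.6, 6.6, -3.9]
gripper_width: 12.7
```

```bash
python3 st.py
```

```text
25.45 [641.55  27.91 114.89] [ 1.7991e+02 -6.0000e-02  7.1560e+01] F [ 1.64  6.6  -3.87] T [ 1.013 -0.236  0.319] w 12.7 e6 0.275 q6 19.88 v6 -0.0
```

Call:
jog_arm(steps=[0.5,0,0,0,0,0.5,0,0,0,0,0.5,0,0,0,0,0.5,0,0,0,0,0.5,0,0,0,0,0.5,0,0,-1,0,0.5,0,0,-3,0,0.5,0,0,-6,0,0.5,0,0,-9,0,0.5,0,0,-11,0,0.5,3,-4,-11,0,0.5,6,-8,-11,0,0.5,8,-12,-11,0,0.5,8,-16,-11,0,0.5,8,-20,-11,0,0.5,8,-22,-11,0,0.5,8,-22,-11,0,0.5,8,-22,-11,0])

```text
time_s: 27.25
ee_pos: [458.0, 173.1, 226.0]
ee_rot: [179.9, -0.1, 71.6]
force: [-0.2, -0.2, -0.3]
gripper_width: 45.8
```

```bash
python3 st.py
python3 - <<'E'
from h import *
snap('side','x.png');f=cv2.imread('pics/x.png')[140:390,220:440];snap('top','y.png');g=cv2.imread('pics/y.png')[170:330,240:340]
o=np.zeros((600,800,3),np.uint8);o[:600,:375]=cv2.resize(g,(375,600),interpolation=3)
o[:455,400:800]=cv2.resize(f,(400,455),interpolation=3)
cv2.imwrite('pics/c9.png',cv2.convertScaleAbs(o,alpha=1.4))
E
```

```text
27.25 [457.99 173.06 225.95] [ 1.7987e+02 -7.0000e-02  7.1610e+01] F [-0.19 -0.22 -0.26] T [-0.066  0.03  -0.006] w 45.8 e6 0.004 q6 37.77 v6 0.0
```

View pics/c9.png

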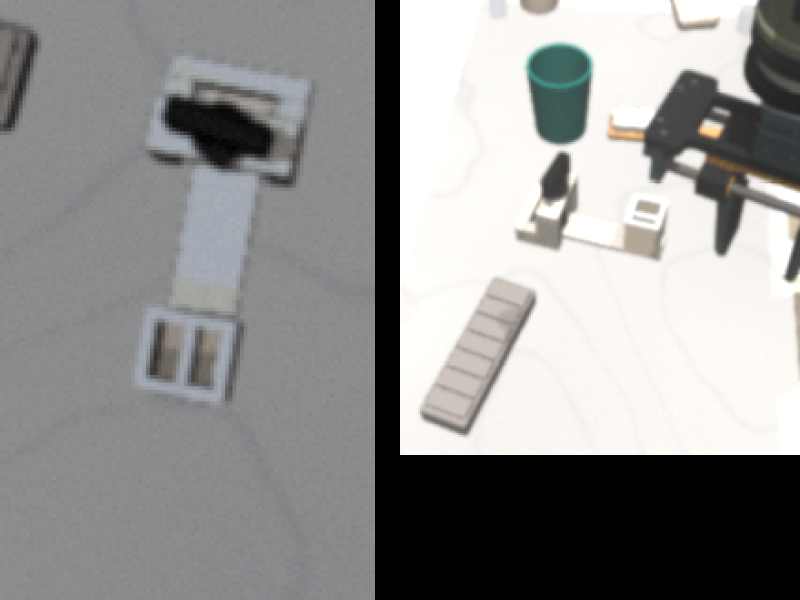

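The picture shows the stand straight and home under the clamp. The knob bar runs from about (168,110) to (272,140), matching the commanded angle. The cup, brush and pills are where they were, and the robot is clear.

```bash
python3 -c "
from h import *
print(env.job_done())"
```

```text
the job is handed in; nothing more can be done
None
```

The stand is home under the clamp, the knob has been turned about 47° past touch, and I handed the job in with the arm clear. The clock stood at about 27 s of the 72 s.

- **Stand:** I slid it in until it met the back stop at the expected place, within about 1 mm, and let go. I then pushed it gently from behind with the gripper not holding it. It did not move further at about 6 N. The pictures show it centred within about 1 mm and straight within about 1°.
- **Knob:** My first grip was too low: the fingers stopped at 24 mm, most likely on the round hub below the bar. I opened, rose 8 mm and gripped the bar properly.
- **Touch:** The last joint's effort jumped by 0.08 N m about 55° into the turn. I went on to about 47° past that, then let go. The touch angle is probably good to 1–2°. The readings only prove it lay in a 6° span, so the extra turn was 46–52°.
- **Last checks:** In the final picture the knob stands at the angle I left it. The cup, brush and pills have not visibly moved. The wrist moment reading was too noisy to use, and the effort rose slightly less steeply after touch than stated (0.053 instead of 0.06 N m per rad). The knob's axis also lay about 1.5 mm to the left (+y) of my camera estimate.

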